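# Seat a domed stake in the stake holder

## Robot

A 6-joint arm with a two-finger parallel gripper is mounted at the origin on a cart in front of the work surface, level with it; the furniture and walls round the work are solid. World frame = base frame: x ahead of the robot, y to its left, z up, the work surface at z = 0. Lengths are in m, angles in rad, forces in N, time in s.
With the tool pointing down it reaches from about 0.35 to 0.775 m from the base axis. Payload 7.3 kg.
Tool frame: the origin (TCP) lies at the centre of the arm's flange, where the gripper is bolted on; the fingertips stand 178 mm ahead of it and the grasp point (between the pads) lies robot.pinch_z ahead of it (robot.pinch_z is the distance from the TCP to the grasp point, in m); x points along the fingers, z is the direction in which the jaws open and shut, and the axes are right-handed (so a half turn about x gives the same grasp; the last joint's range is limited). The gripper opens to 92 mm and grips with 3 to 60 N. Pads are 19 mm wide; open, the fingers measure 130 mm over their backs; the gripper's body (75 mm by 190 mm) begins 47 mm behind the grasp point.
Start: joints at [1.145, 0.342, 1.524, -0, 1.275, -0.146], TCP at [0.145, 0.505, 0.405] pointing down, gripper open.
Joint ranges: [-2.53, 2.53], [-0.77, 2.02], [0.04, 2.7], [-1, 4.14], [0.28, 2.66], [-3.11, 3.11]. Speed limits (rad/s): [2.57, 2.57, 3.14, 3.14, 3.14, 3.14].

## Interface

Orientations are given as [roll, pitch, yaw] about the fixed x, y, z axes, in that order (R = Rz(yaw) Ry(pitch) Rx(roll)).
In Python, from cell import robot gives the robot as it stands.
- The arm moves only by the shell command python3 -m jog 'ROWS' [FORCE]. ROWS is JSON, a list of rows, each an object of numbers: "fingers": the closure, from 0 (fully open) to 1 (shut); "x", "y", "z": the shift along the tool's x, y, z in cm; "spin": the turn about the tool's x in degrees. A call has 1 to 5 rows; each row is the pose to reach, as a shift and turn from the pose commanded when the call began, along the tool's axes at that moment; what a row does not reach only later rows make up. A row lasts 1/8 s, in which the tool goes at most 62.5 mm and 10.7 degrees, less where a joint would pass 70% of its speed; a pose out of reach is approached as far as the arm can. A call with a gripper value outside its range is refused whole. The fingers move at their own pace and stop on an object; FORCE is the grip in N (left out, the last holds). Time passes only in rows, so rows that repeat a pose let the fingers close. It gives the time, the measured TCP pose, the force and the opening at its end, in the units of the state.
- robot.observe(): the state, without advancing time (a new reading comes with each control period).
- robot.read_camera(name): name is "scene" or "side" or "wrist"; returns a dict with "color" (420x560x3 uint8, red, green, blue), "mtx" (3x3 intrinsics, pixels), "view" (4x4, takes a point from world to camera coordinates); the wrist camera has in their place "T_tool_cam" (4x4, takes a point from camera to tool coordinates, whose origin is the TCP and whose axes are the tool frame's). Camera axes: x right, y down, z forward; pixel columns grow to the right and rows downward; lengths in m; the calibration is good to about 2 mm. A picture is of the moment at which its call begins: read the wrist's pose just before it. There is no depth.
- robot.hand_in(): hands the job in, once; it reports no verdict.
Trained networks look in a picture, given as the dict that the camera call returned (one of the last four; its "shot" number tells which), for a name from the list of things; names that differ only in an ending like _2 or _b are one class to them, and where a whole thing is asked for, a point or a joint stands for the part that bears it (a point fixed in the world has none). Each returns a list of dicts, best first, with "conf" (0 to 1); they miss things now and then, are a little off and sometimes report something else, mostly with a low value. They report only what shows in the picture. A call takes as long as a camera call. They do not tell look-alikes from the thing itself.
- robot.look_for(target, picture): "xy" ([column, row] in pixels, amid what is visible of it).
The state is a dict: "time": time; "qpos": joint angles; "qvel": joint speeds; "joint_efforts": joint torques, N m; "tool_pos": TCP position; "tool_rot": TCP orientation; "contact_force": force on the tool from outside, world axes, zero at the start; "torque": the same for the moment, N m; "opening": finger opening in m.
Only numpy, scipy, OpenCV 4.12 (cv2) and the standard library are available. Lean on these libraries where they do the work, as an engineer would, in place of code of your own. Each camera call takes 0.05 s, during which the arm holds its last target. There are 200 camera calls.

## Task

Take the domed stake out of the wooden rack and stand its square tapered tang in the socket of the green stake holder, letting go while the socket only just holds it. Then take the nylon drift and, with gentle taps or pushes on the dome, drive the stake down until it no longer gives under about 20 N, so that friction alone holds it firmly; never go over 26 N. Stand the drift back on the bench, and leave the other stake and the things on the bench alone.

Things in the scene. Friction and masses are not known exactly. Their poses are not given: they have to be found in the camera images.
- stake_head (a point): centre of the head of the DOMED steel stake, the one to use; it stands upright. Head round, 38 mm across; its straight side runs from 6 mm below to 8 mm above this point, then a shallow dome up to 15 mm above it. Below: neck 20 mm across, then a round collar 46 mm across, 6 mm thick, its underside 38 mm below this point. z up; x, y square to the tang's flats. About 0.3 kg.
- stake_collar (a point): middle of the underside of the domed stake's collar, 38 mm below stake_head; same axes. Below it the square tang: 45 mm long, tapered from 18 mm wide at the collar to 11.7 mm, then a 5 mm bevelled tip narrowing to 7 mm, so the tip's end is 50 mm below this point.
- dome_stake: the domed stake; origin the same point as stake_collar, z up. At the start it hangs loosely in one of the rack's two holes, its collar resting on the rack's top. Set it in by hand with no more than 5 N; driving it with about 20 N makes the jaws grip it firmly (over 9 N), and over 26 N marks it.
- socket_mouth (a point): middle of the socket's mouth, in the holder's top face 62 mm above the bench; z up. Steel jaws in a 34 mm square opening form a square socket about 16 mm wide at the mouth, tapered like the tang (4 degrees a side), flats square to this point's x and y; any quarter turn fits. One jaw is sprung.
- holder: green stake holder, bolted down: block 80 x 80 mm on a foot 130 x 96 x 12 mm; origin at the centre of its underside, axes as socket_mouth. The fit varies: the tang starts to wedge with the collar anywhere from 8 to 22 mm above the top face; it then resists by friction, more with each mm, seats 2 to 6 mm deeper (the collar stays clear of the top face) and stays where it is driven.
- drift_center (a point): middle of the nylon drift, half-way up: a round tool 110 mm tall that stands upright on the bench. Its lower 39 mm is a white head 37 mm across with a flat striking face underneath, 55 mm below this point; above it a red round grip 30 mm across runs to the top, 55 mm above this point. z up. About 0.15 kg.
- drift: the nylon drift; origin at the centre of its striking face, z up
- rack: wooden stake rack 70 x 160 x 56 mm, fixed; origin at the centre of its underside, z up; its two holes lie 42 mm either side along its y
- flat_head (a point): centre of the head of the OTHER stake, which stays in the rack: square flat head 34 x 34 x 20 mm, otherwise like the domed one; it hangs in the rack's other hole, 84 mm from the first
- flat_stake: the other stake; origin in the middle of its collar's underside, 38 mm below flat_head
- bench_block: bystander: square steel bench block 62 x 62 x 18 mm; origin at the centre of its underside
- round_tin: bystander: round aluminium tin 50 mm across, 22 mm tall; origin at the centre of its underside
There are look-alikes about, which are no part of the job. Leave any pink or purple look-alike of the dome_stake alone.

How it is judged:
By the outcome, as a careful person would: the job done as asked, in the order asked, and still so for the second after the job is handed in, with the robot touching nothing.
It also fails if it takes over 67 s, if anything falls off the work surface, if the arm or the gripper's body presses on something with over 40 N, if the wrist force passes 120 N, or if a joint passes its speed limit or range.

## Working session

There is one attempt and no reset: what is moved stays moved. The work goes in short steps, Python scripts to look and compute and a shell command to move; the robot and the scene stay as the last step left them, time stands still between calls to the robot, and variables do not carry over. Pictures are saved under pics/ and viewed, on a budget of 10 in all, crops included, one or two more only if the job needs it, and the job is handed in when it is done.

```bash
mkdir -p pics; ls; python3 - <<'E'
from cell import robot
import cv2
s=robot.observe();print({k:s[k] for k in('time','tool_pos','tool_rot','opening','contact_force')},robot.pinch_z)
ims=[]
for n in('scene','side'):
    p=robot.read_camera(n);ims.append(p['color'])
    print(n,p['mtx'].tolist(),p['view'].round(4).tolist())
    for t in('stake_head','stake_collar','socket_mouth','drift_center','flat_head','rack','holder','bench_block','round_tin'):
        print(t,[(d['conf'],[round(float(v),1) for v in d['xy']]) for d in robot.look_for(t,p)])
    cv2.imwrite(f'pics/{n}0.png',p['color'][...,::-1])
E
```

```text
pics
{'time': 0.0, 'tool_pos': array([0.14490344, 0.50446146, 0.40404065]), 'tool_rot': array([ 2.9892738 ,  1.56924889, -2.00292803]), 'opening': 0.09199588168396038, 'contact_force': array([-0.37995146,  1.26198252,  0.71054156])} 0.1592
scene [[405.63737787037826, 0.0, 284.0701436896956], [0.0, 405.63737787037826, 204.53531865531636], [0.0, 0.0, 1.0]] [[0.5149, -0.8571, -0.0176, -0.3123], [-0.3817, -0.2108, -0.8999, 0.2855], [0.7676, 0.4701, -0.4357, 0.4811], [0.0, 0.0, 0.0, 1.0]]
stake_head [(0.9, [209.5, 195.1]), (0.88, [254.2, 205.9]), (0.57, [190.2, 222.1])]
stake_collar [(0.95, [192.9, 222.9]), (0.9, [155.7, 211.6]), (0.59, [251.8, 207.5]), (0.58, [211.8, 192.9])]
socket_mouth [(0.82, [292.5, 260.8])]
drift_center [(0.9, [373.7, 251.2]), (0.25, [361.9, 232.5])]
flat_head [(0.96, [183.7, 183.1])]
rack [(0.87, [203.4, 212.0])]
holder [(0.89, [291.2, 260.1])]
bench_block [(0.88, [314.9, 217.1])]
round_tin [(0.67, [290.9, 260.9]), (0.61, [362.9, 233.8]), (0.47, [208.0, 192.5])]
side [[524.1315236834555, 0.0, 273.84994745297416], [0.0, 524.1315236834555, 201.05005164920217], [0.0, 0.0, 1.0]] [[0.9114, -0.4113, 0.0129, -0.5185], [-0.2607, -0.6014, -0.7552, 0.1806], [0.3184, 0.685, -0.6553, 0.9528], [0.0, 0.0, 0.0, 1.0]]
stake_head [(0.92, [232.4, 149.9]), (0.88, [262.4, 178.9]), (0.7, [192.9, 179.1]), (0.67, [176.4, 148.3]), (0.16, [223.9, 163.6])]
stake_collar [(0.95, [180.1, 150.9]), (0.81, [259.4, 178.8]), (0.79, [193.9, 177.0]), (0.65, [235.6, 154.0]), (0.65, [318.2, 215.0])]
socket_mouth [(0.84, [249.6, 254.5]), (0.49, [224.7, 166.9])]
drift_center [(0.78, [308.4, 285.4]), (0.47, [227.0, 165.3]), (0.15, [215.0, 131.7])]
flat_head [(0.68, [219.6, 133.0])]
rack [(0.95, [226.3, 167.1]), (0.4, [233.5, 150.4]), (0.23, [307.5, 285.1])]
holder [(0.95, [248.5, 250.9])]
bench_block []
round_tin [(0.68, [351.4, 260.7]), (0.22, [317.8, 217.0])]
```

View pics/scene0.png

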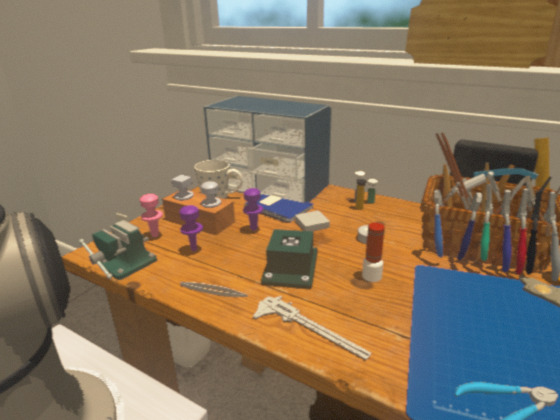

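View pics/side0.png

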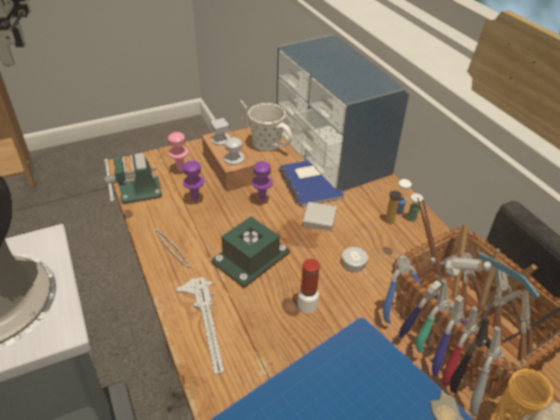

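The scene picture shows the wooden rack at (203,212). It holds a steel flat head at (183,183) and a steel domed stake at (209,193). The pink (150,205) and purple (190,222) and (254,203) ones are look-alikes standing on the bench. The holder is at (291,258) and the red/white drift at (373,252). The domed stake in the rack fits because it is steel, has a round head and sits in a hole. I'll confirm that in a crop and triangulate.

```bash
cat > h.py <<'E'
import numpy as np, cv2
from cell import robot
from scipy.spatial.transform import Rotation as R
def P(p): return p['mtx']@p['view'][:3]
def tri(ps,uvs):
    A=np.vstack([r for p,(u,v) in zip(ps,uvs) for M in [P(p)] for r in (u*M[2]-M[0],v*M[2]-M[1])])
    X=np.linalg.lstsq(A[:,:3],-A[:,3],rcond=None)[0]
    return X,[np.round(proj(p,X)-uv,1).tolist() for p,uv in zip(ps,uvs)]
def proj(p,X):
    q=P(p)@np.r_[X,1]; return q[:2]/q[2]
def onz(p,uv,z):
    M=P(p);u,v=uv
    A=np.array([u*M[2]-M[0],v*M[2]-M[1]])
    return np.r_[np.linalg.solve(A[:,:2],-A[:,3]-A[:,2]*z),z]
def wrist():
    s=robot.observe();p=robot.read_camera('wrist')
    T=np.eye(4);T[:3,:3]=R.from_euler('xyz',s['tool_rot']).as_matrix();T[:3,3]=s['tool_pos']
    p['view']=np.linalg.inv(T@p['T_tool_cam']);return p
E
python3 - <<'E'
from h import *
a=robot.read_camera('scene');b=robot.read_camera('side')
pr={'dome':((209.5,195.1),(232.4,149.9)),'flat':((183.7,183.1),(219.6,133)),'mouth':((292.5,260.8),(249.6,254.5)),'holder':((291.2,260.1),(248.5,250.9)),'drift':((373.7,251.2),(308.4,285.4)),'rack':((203.4,212),(226.3,167.1)),
'purp1':((190,222),(193,179)),'purp2':((254,206),(262,179)),'pink':((150,207),(178,148)),'tin':((363,234),(355,260)),'blk':((315,217),(319,215)),'mug rim':((212,165),(266,112))}
for k,(u,v) in pr.items():
    X,e=tri([a,b],[u,v]);print(k,X.round(4),e, 'r',np.hypot(X[0],X[1]).round(3))
for n,p,(u,v) in(('a',a,(209,195)),('b',b,(232,150))):
    pass
c1=cv2.resize(a['color'][150:250,150:250],(400,400),interpolation=2);c2=cv2.resize(b['color'][110:210,180:280],(400,400),interpolation=2)
cv2.imwrite('pics/c1.png',np.hstack([c1,c2])[...,::-1])
print(np.round(wrist()['T_tool_cam'],4).tolist())
E
```

```text
dome [0.5374 0.1589 0.0782] [[-0.6, -0.8], [0.2, 0.6]] r 0.56
flat [0.5286 0.222  0.0923] [[1.4, 1.7], [-0.5, -1.3]] r 0.573
mouth [ 0.4711 -0.1011  0.0195] [[0.1, 0.1], [-0.0, -0.1]] r 0.482
holder [ 0.4713 -0.0961  0.0222] [[-0.8, -1.1], [0.2, 0.8]] r 0.481
drift [ 0.5249 -0.2425  0.0559] [[0.1, 0.1], [-0.0, -0.1]] r 0.578
rack [0.5213 0.1642 0.035 ] [[1.0, 1.3], [-0.3, -0.9]] r 0.547
purp1 [0.4285 0.1151 0.0652] [[1.1, 1.5], [-0.4, -1.0]] r 0.444
purp2 [0.5645 0.0536 0.0631] [[-0.5, -0.6], [0.1, 0.5]] r 0.567
pink [0.4301 0.2323 0.0703] [[1.3, 1.6], [-0.5, -1.1]] r 0.489
tin [ 0.6674 -0.1746 -0.0037] [[1.5, 2.0], [-0.3, -1.7]] r 0.69
blk [ 0.6451 -0.0606  0.0259] [[-0.0, -0.0], [0.0, 0.0]] r 0.648
mug rim [0.6614 0.2536 0.0945] [[-0.4, -0.6], [0.2, 0.4]] r 0.708
[[0.0006, -0.2597, 0.9657, 0.0207], [-0.0006, -0.9657, -0.2597, 0.0701], [1.0, -0.0004, -0.0008, 0.0009], [0.0, 0.0, 0.0, 1.0]]
```

View pics/c1.png

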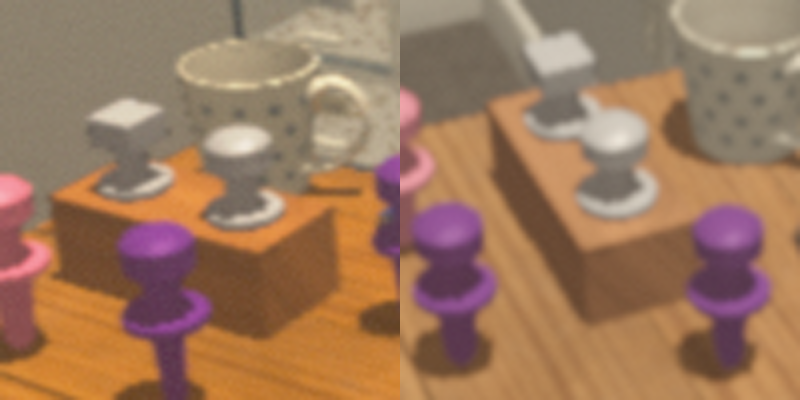

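The crop shows a steel flat head (125,115) and a steel dome (238,150 left; 614,135 right) in the rack. The purple and pink ones stand outside it, so the target is the dome at scene (209,188). Next I work out the tool axes, the refined positions and the rack and holder yaw.

```bash
python3 - <<'E'
from h import *
a=robot.read_camera('scene');b=robot.read_camera('side')
s=robot.observe();Rm=R.from_euler('xyz',s['tool_rot']).as_matrix();print(Rm.round(3))
print('dome',tri([a,b],[(209.5,187),(233.5,143.5)]))
print('mouth',tri([a,b],[(291,241),(250,237)]),onz(a,(291,241),.062),onz(b,(250,237),.062))
print('drift',tri([a,b],[(374,250),(308.5,285)]))
for g,t in (((0.53,0.15,0.2),'dome'),((.46,-.1,.2),'mouth')):
    tcp=np.array(g)+[0,0,robot.pinch_z]; print(t,(Rm.T@(tcp-s['tool_pos'])*100).round(1))
ims=[cv2.resize(a['color'][220:300,250:330],(400,400),interpolation=2),cv2.resize(b['color'][205:285,205:285],(400,400),interpolation=2)]
cv2.imwrite('pics/hold.png',np.hstack(ims)[...,::-1])
E
```

```text
[[ 0.    -0.961  0.276]
 [ 0.     0.276  0.961]
 [-1.    -0.     0.   ]]
dome (array([0.54007577, 0.15774722, 0.09653417]), [[-0.2, -0.3], [0.1, 0.2]])
mouth (array([ 0.47491624, -0.09574095,  0.06085392]), [[0.0, 0.0], [-0.0, -0.0]]) [ 0.47330175 -0.09667049  0.062     ] [ 0.47449131 -0.09683777  0.062     ]
drift (array([ 0.52448575, -0.24333937,  0.05849737]), [[0.2, 0.3], [-0.0, -0.2]])
dome [  4.6 -46.8 -23.4]
mouth [  4.6 -47.  -49.4]
```

```bash
python3 -m jog '[{"x":0.9,"y":-4.75,"z":-2.24,"fingers":0.3},{"x":1.8,"y":-9.5,"z":-4.5,"fingers":0.3},{"x":2.7,"y":-14.2,"z":-6.7,"fingers":0.3},{"x":3.6,"y":-19,"z":-9,"fingers":0.3},{"x":4.6,"y":-23.7,"z":-11.2,"fingers":0.3}]' 30
python3 -m jog '[{"y":-4.75,"z":-2.24,"fingers":0.3},{"y":-9.5,"z":-4.5,"fingers":0.3},{"y":-14.2,"z":-6.7,"fingers":0.3},{"y":-19,"z":-9,"fingers":0.3},{"y":-23.8,"z":-11.2,"fingers":0.3}]' 30
python3 -m jog '[{"spin":0},{"spin":0}]'
python3 - <<'E'
from h import *
p=wrist()
s=robot.observe();print(s['time'],s['tool_pos'],s['tool_rot'],s['opening'],s['contact_force'])
for t in('stake_head','stake_collar','flat_head','rack'):
    print(t,[(d['conf'],d['xy']) for d in robot.look_for(t,p)])
print(proj(p,(.54,.158,.094)),p['mtx'].round(1).tolist())
cv2.imwrite('pics/w1.png',p['color'][...,::-1])
E
```

```text
1.3 [0.1449642  0.50460188 0.40473843] [-0.27319164  1.57070421  1.0178286 ] 0.09189606038828567 [-0.49773029 -0.19019995  0.17436867]
stake_head []
stake_collar []
flat_head []
rack []
[124.30584711 523.64894404] [[289.8, 0.0, 278.5], [0.0, 289.8, 213.4], [0.0, 0.0, 1.0]]$[0]: bad value
$[0]: bad value
$[0]: bad value
```

View pics/w1.png

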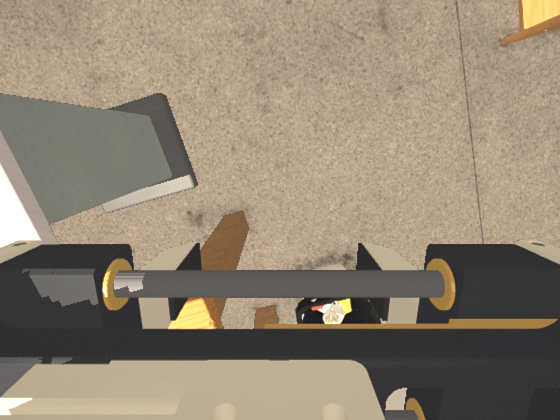

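View pics/hold.png

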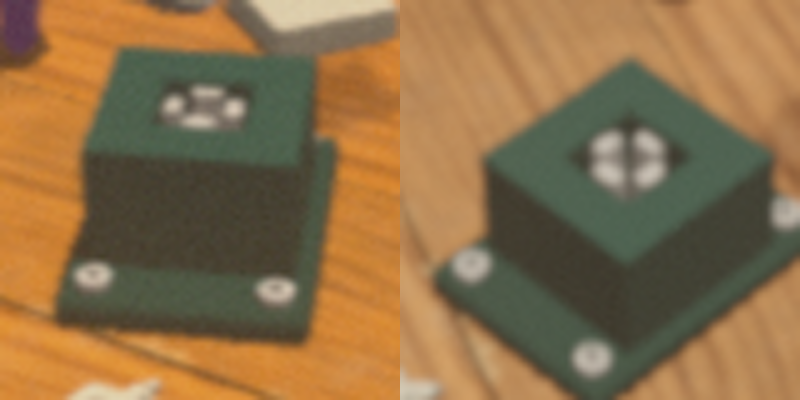

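The wrist picture is still from the start pose: the moves were refused, so only floor shows. The holder crop shows the top face corners and the socket at crop (204,105) and (628,158). I'll retry the move with all keys given.

```bash
python3 -m jog '[{"x":0.9,"y":-4.75,"z":-2.24,"spin":0,"fingers":0.3},{"x":1.8,"y":-9.5,"z":-4.5,"spin":0,"fingers":0.3},{"x":2.7,"y":-14.2,"z":-6.7,"spin":0,"fingers":0.3},{"x":3.6,"y":-19,"z":-9,"spin":0,"fingers":0.3},{"x":4.6,"y":-23.7,"z":-11.2,"spin":0,"fingers":0.3}]' 30
python3 - <<'E'
from h import *
a=robot.read_camera('scene');b=robot.read_camera('side')
for p,c,o in((a,[(118,48),(316,62),(302,162),(86,152),(204,105)],(250,220)),(b,[(230,58),(373,158),(228,262),(86,158),(228,158)],(205,205))):
    W=np.array([onz(p,np.array(q)/5+o,.062)[:2] for q in c]);print(W.round(4).tolist(),W[:4].mean(0).round(4))
    for i in range(4):
        d=W[(i+1)%4]-W[i];print(np.hypot(*d).round(4),np.degrees(np.arctan2(d[1],d[0])).round(1))
E
```

```text
time: 2.12
tool_pos: [0.343, 0.3303, 0.3587]
tool_rot: [-0.617, 1.57, 0.674]
contact_force: [0.7, 1.2, 0.1]
opening: 0.0643
[[0.4945, -0.0441], [0.5231, -0.1184], [0.4559, -0.1474], [0.4231, -0.0754], [0.4731, -0.0963]] [ 0.4742 -0.0963]
0.0796 -68.9
0.0732 -156.7
0.0791 114.5
0.0779 23.7
[[0.4981, -0.0447], [0.5266, -0.1184], [0.4555, -0.146], [0.4265, -0.0747], [0.4759, -0.0963]] [ 0.4766 -0.0959]
0.079 -68.8
0.0763 -158.7
0.077 112.2
0.0776 22.8
```

```bash
python3 -m jog '[{"x":0,"y":-4.75,"z":-2.24,"spin":0,"fingers":0.3},{"x":0,"y":-9.5,"z":-4.5,"spin":0,"fingers":0.3},{"x":0,"y":-14.2,"z":-6.7,"spin":0,"fingers":0.3},{"x":0,"y":-19,"z":-9,"spin":0,"fingers":0.3},{"x":0,"y":-23.8,"z":-11.2,"spin":0,"fingers":0.3}]'
python3 -m jog '[{"x":0,"y":0,"z":0,"spin":0,"fingers":0.3},{"x":0,"y":0,"z":0,"spin":0,"fingers":0.3}]'
python3 - <<'E'
from h import *
p=wrist()
s=robot.observe();print(s['time'],s['tool_pos'],s['opening'],s['contact_force']);print(R.from_euler('xyz',s['tool_rot']).as_matrix().round(3))
for t in('stake_head','stake_collar','flat_head','rack'):
    print(t,[(d['conf'],d['xy']) for d in robot.look_for(t,p)])
print(proj(p,(.54,.158,.094)),s['qpos'].round(2))
cv2.imwrite('pics/w2.png',p['color'][...,::-1])
E
```

```text
time: 2.85
tool_pos: [0.5405, 0.1577, 0.359]
tool_rot: [-0.204, 1.57, 1.088]
contact_force: [1.4, 1.5, 1.2]
opening: 0.0638
time: 3.1
tool_pos: [0.5391, 0.1589, 0.3585]
tool_rot: [1.44, 1.57, 2.731]
contact_force: [-0.7, 0.1, -0.3]
opening: 0.0644
3.15 [0.53877923 0.15922496 0.35866894] 0.06464428432722749 [0.94806465 0.02558124 0.36937464]
[[-0.001 -0.961  0.275]
 [ 0.     0.275  0.961]
 [-1.     0.001  0.   ]]
stake_head [(0.88, [185.2, 244.2]), (0.84, [276.7, 213.7]), (0.83, [331.6, 63.6])]
stake_collar [(0.92, [333.1, 66.0]), (0.89, [199.0, 104.9]), (0.87, [187.6, 245.5]), (0.65, [275.5, 213.5])]
flat_head [(0.65, [364.9, 188.5])]
rack [(0.62, [316.0, 183.7])]
[276.94537273 220.08359028] [ 0.15  0.45  1.49  0.    1.2  -1.14]
```

View pics/w2.png

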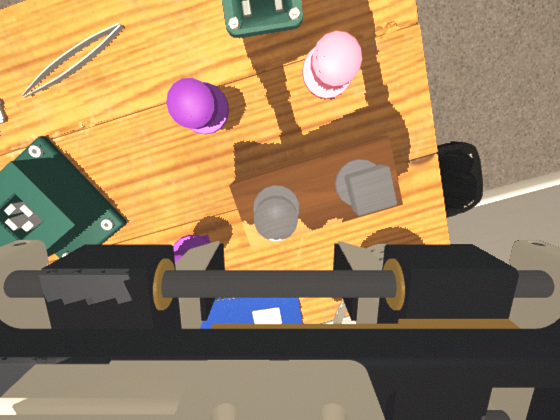

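The wrist picture shows the dome at (276,212), the flat head at (372,190), and both purple ones and the pink one clear of the finger path. I'll measure the dome from this view.

```bash
python3 - <<'E'
from h import *
p=wrist();s=robot.observe();Rm=R.from_euler('xyz',s['tool_rot']).as_matrix()
d=onz(p,(276.5,212.5),.099);f=onz(p,(372,190),.104);c=onz(p,(276,210),.062)
print(d,f,np.hypot(*(f-d)[:2]),np.degrees(np.arctan2(*(f-d)[:2][::-1])))
a=robot.read_camera('scene');b=robot.read_camera('side')
print(tri([p,a,b],[(276.5,212.5),(209.5,187.5),(233.5,143.5)]))
g=np.array([d[0],d[1],.095+robot.pinch_z]);print((Rm.T@(g-s['tool_pos'])*100).round(2),s['tool_pos'])
print([ (c,r['conf'],np.round(r['xy'],1)) for q,c in((a,'a'),(b,'b'),(p,'w')) for r in robot.look_for('stake_head',q)])
E
```

```text
[0.53233674 0.1601138  0.099     ] [0.53426698 0.24100907 0.104     ] 0.08091829758621331 88.63312656740436
(array([0.53890533, 0.15810062, 0.09574955]), [[-0.1, 6.7], [-0.7, -0.3], [-0.4, 0.6]])
[10.48  0.68 -0.08] [0.53907097 0.15897671 0.35897897]
[('a', 0.94, array([209.5, 193.4])), ('a', 0.9, array([189.7, 221.9])), ('a', 0.87, array([256.1, 208. ])), ('a', 0.66, array([150.3, 211.8])), ('b', 0.97, array([233.1, 151.4])), ('b', 0.75, array([176.6, 150.5])), ('b', 0.62, array([263.5, 180.9])), ('b', 0.55, array([192.7, 178.7])), ('w', 0.85, array([331.6,  64. ])), ('w', 0.66, array([195.5, 105.6])), ('w', 0.62, array([184.5, 242.8])), ('w', 0.55, array([275.7, 212.7]))]
```

```bash
python3 -m jog '[{"x":3,"y":0.15,"z":0,"spin":0,"fingers":0.35},{"x":6,"y":0.3,"z":0,"spin":0,"fingers":0.35},{"x":6,"y":0.3,"z":0,"spin":0,"fingers":0.35}]'
python3 - <<'E'
from h import *
p=wrist();s=robot.observe()
print(s['tool_pos'],s['contact_force'],[(r['conf'],np.round(r['xy'],1)) for r in robot.look_for('stake_head',p)])
for x,y in((.5325,.16),(.539,.158)): print(proj(p,(x,y,.099)))
cv2.imwrite('pics/w3.png',p['color'][...,::-1])
E
```

```text
time: 4.03
tool_pos: [0.5361, 0.1588, 0.2968]
tool_rot: [1.989, 1.566, -3.003]
contact_force: [0.5, -0.1, 0.5]
opening: 0.0599
[0.53675225 0.1589226  0.298482  ] [-0.65302051 -0.49230644  0.33274297] [(0.97, array([173.8, 103.7])), (0.92, array([354.2,  45.7])), (0.72, array([278.3, 239.2]))]
[278.11125408 242.59898123]
[277.92809407 252.34797873]
```

View pics/w3.png

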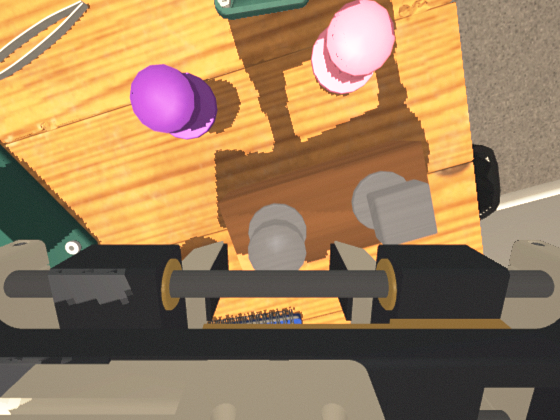

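The dome in this wrist view is centred at about (277,243), which agrees with x≈0.533. I'll descend and grasp.

```bash
python3 -m jog '[{"x":2.2,"y":0.25,"z":0,"spin":0,"fingers":0.35},{"x":4.4,"y":0.25,"z":0,"spin":0,"fingers":0.35},{"x":4.4,"y":0.25,"z":0,"spin":0,"fingers":0.35}]'
python3 -m jog '[{"x":0,"y":0,"z":0,"spin":0,"fingers":0.7},{"x":0,"y":0,"z":0,"spin":0,"fingers":0.7},{"x":0,"y":0,"z":0,"spin":0,"fingers":0.7},{"x":0,"y":0,"z":0,"spin":0,"fingers":0.7}]' 30
```

```text
time: 4.5
tool_pos: [0.5344, 0.1597, 0.2549]
tool_rot: [1.92, 1.57, -3.072]
contact_force: [0.0, 0.2, 0.7]
opening: 0.0594
time: 5.0
tool_pos: [0.5346, 0.1595, 0.2558]
tool_rot: [-1.319, 1.569, -0.028]
contact_force: [-1.4, -1.4, 6.2]
opening: 0.0372
```

```bash
python3 -m jog '[{"x":-1.5,"y":0,"z":0,"spin":0,"fingers":0.7},{"x":-4,"y":0,"z":0,"spin":0,"fingers":0.7},{"x":-7,"y":0,"z":0,"spin":0,"fingers":0.7},{"x":-10,"y":0,"z":0,"spin":0,"fingers":0.7},{"x":-12,"y":0,"z":0,"spin":0,"fingers":0.7}]'
python3 - <<'E'
from h import *
a=robot.read_camera('scene');b=robot.read_camera('side');p=wrist()
s=robot.observe();print(s['tool_pos'],s['contact_force'],s['opening'])
h=np.r_[s['tool_pos'][:2],s['tool_pos'][2]-.1592]
ims=[]
for q in(a,b):
    u=np.round(proj(q,h-[0,0,.045])).astype(int);print(u)
    ims.append(cv2.resize(q['color'][max(u[1]-50,0):u[1]+50,u[0]-50:u[0]+50],(400,400),interpolation=2))
cv2.imwrite('pics/lift.png',np.hstack(ims)[...,::-1])
E
```

```text
time: 5.62
tool_pos: [0.5342, 0.1598, 0.3768]
tool_rot: [-0.905, 1.569, 0.386]
contact_force: [-0.7, 0.5, -3.1]
opening: 0.0371
[0.53429455 0.15975342 0.37578821] [-0.2282027  -0.2597781  -3.53102037] 0.03686478478196061
[203 156]
[229 115]
```

View pics/lift.png

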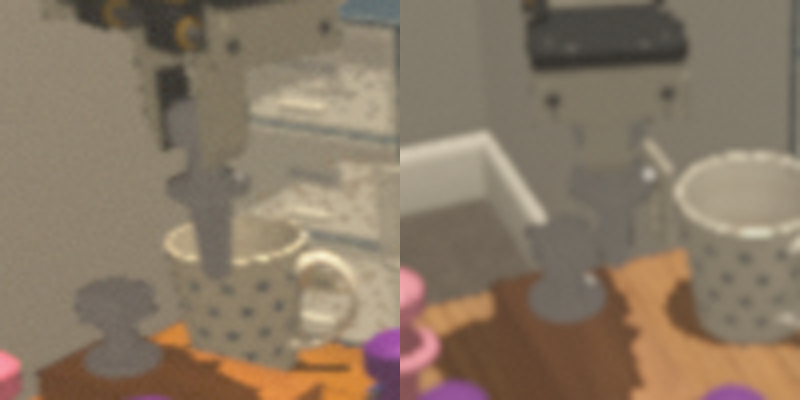

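The lift crop shows the stake held upright in the pads, clear of the rack, with the flat stake undisturbed; the force of −3.3 N fits 0.3 kg. I'll move on and look at the holder from above with the wrist camera.

```bash
python3 -m jog '[{"x":0,"y":-1.7,"z":-4.8,"spin":0,"fingers":0.7},{"x":0,"y":-3.4,"z":-9.6,"spin":0,"fingers":0.7},{"x":0,"y":-5.1,"z":-14.5,"spin":0,"fingers":0.7},{"x":0,"y":-6.9,"z":-19.3,"spin":0,"fingers":0.7},{"x":0,"y":-8.6,"z":-24.2,"spin":0,"fingers":0.7}]'
python3 -m jog '[{"x":0,"y":0,"z":0,"spin":0,"fingers":0.7},{"x":0,"y":0,"z":0,"spin":0,"fingers":0.7}]'
python3 - <<'E'
from h import *
for i in range(4):
    p=wrist();s=robot.observe();print(s['tool_pos'].round(4),s['contact_force'].round(1),R.from_euler('xyz',s['tool_rot']).as_matrix()[:,0].round(4))
    print(proj(p,(.4745,-.0963,.062)).round(1),[(r['conf'],np.round(r['xy'],1)) for r in robot.look_for('socket_mouth',p)])
cv2.imwrite('pics/w4.png',p['color'][...,::-1])
E
```

```text
time: 6.4
tool_pos: [0.5499, -0.0982, 0.3733]
tool_rot: [1.39, 1.568, 2.681]
contact_force: [0.1, 0.5, -3.7]
opening: 0.037
time: 6.65
tool_pos: [0.5499, -0.0965, 0.3736]
tool_rot: [1.287, 1.568, 2.577]
contact_force: [0.0, 0.6, -2.1]
opening: 0.0371
[ 0.55   -0.0959  0.3739] [ 0.9  0.  -3.1] [-0.0017  0.0011 -1.    ]
[256.1 133.8] [(0.88, array([262.6, 132.1])), (0.19, array([508., 125.]))]
[ 0.5501 -0.0955  0.3743] [ 1.1 -0.2 -2.8] [-8.e-04  6.e-04 -1.e+00]
[255.4 133.5] [(0.66, array([264.1, 131.8]))]
[ 0.5502 -0.0956  0.3746] [-0.   0.1 -3.2] [-2.e-04  3.e-04 -1.e+00]
[255.4 133.1] [(0.6, array([262.6, 130.3]))]
[ 0.5502 -0.0959  0.3748] [-0.4 -0.3 -3.8] [ 1.e-04  1.e-04 -1.e+00]
[255.6 132.9] [(0.95, array([261.7, 130.4]))]
```

View pics/w4.png

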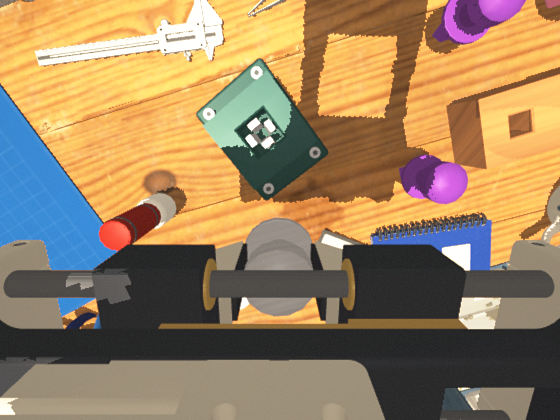

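The wrist picture shows the socket at about (261,131), holder bolts at (257,72), (209,114), (315,152) and (268,189), and the held stake head at (279,250). The empty rack hole at (520,123) is square, so the tang's yaw started near the rack's. I'll compute centre, yaw and the stake's offset in the grip.

```bash
python3 - <<'E'
from h import *
p=wrist();s=robot.observe();im=p['color']
g=im.astype(int).min(2)
m=((g[105:160,235:290]>140)).astype(np.uint8)
n,l,st,ce=cv2.connectedComponentsWithStats(m)
print([(st[i,4],(ce[i]+[235,105]).round(1).tolist()) for i in range(1,n) if st[i,4]>3])
ys,xs=np.nonzero(m);print('jaws bbox',xs.min()+235,xs.max()+235,ys.min()+105,ys.max()+105)
B=np.array([onz(p,q,.014)[:2] for q in((257,72),(209,114),(268,189),(315,152))]);print('bolt c',B.mean(0))
for i in range(4):
    d=B[(i+1)%4]-B[i];print(np.hypot(*d).round(4),np.degrees(np.arctan2(d[1],d[0])).round(1))
T=np.linalg.inv(p['view'])@np.linalg.inv(p['T_tool_cam'])
for t in((.159,0,0),(.1442,0,0),(.191,0,0),(.197,.023,0)): print(t,proj(p,(T@[*t,1])[:3]).round(1))
# rack hole & head
H=np.array([onz(p,q,.056)[:2] for q in((510,113),(529,109),(533,131),(513,136))]);print('hole',H.mean(0))
c=cv2.resize(im[95:170,225:300],(600,600),interpolation=cv2.INTER_CUBIC)
cv2.imwrite('pics/sock.png',c[...,::-1]);print(onz(p,(261,131),.062))
d=cv2.resize(im[210:320,490:560],(420,660))
E
```

```text
[(np.int32(330), [243.9, 112.3]), (np.int32(399), [279.9, 114.2]), (np.int32(96), [253.5, 123.8]), (np.int32(114), [269.1, 125.5]), (np.int32(86), [238.4, 141.0]), (np.int32(94), [251.2, 140.2]), (np.int32(101), [267.6, 142.0])]
jaws bbox 235 289 105 154
bolt c [ 0.47592565 -0.0924441 ]
0.0691 -67.7
0.1065 21.5
0.0694 112.3
0.1064 -158.3
(0.159, 0, 0) [277.  274.2]
(0.1442, 0, 0) [276.8 288.6]
(0.191, 0, 0) [277.3 250.7]
(0.197, 0.023, 0) [277.2 213. ]
hole [0.53676782 0.15645244]
[ 0.47431166 -0.09115689  0.062     ]
```

View pics/sock.png

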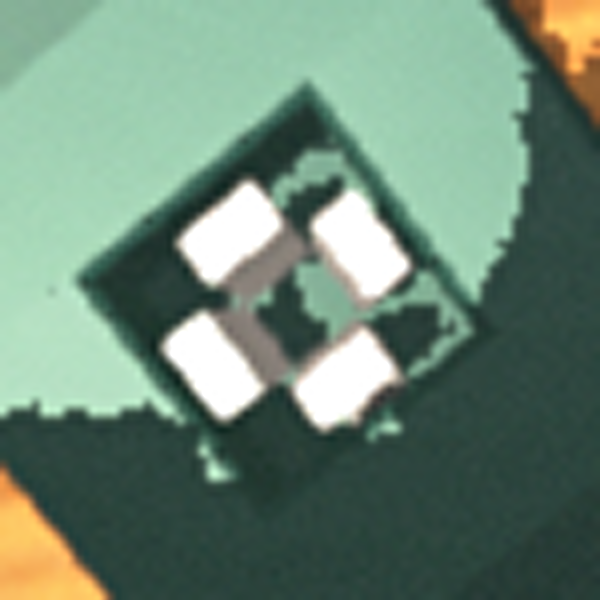

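Socket centre is about (260.8,132.8) in the wrist image, or (0.476,−0.092), with holder yaw ≈22°. The collar edge shows that the stake sits about 2.4 mm toward −y of the tool. I'll move above the socket, then spin in steps while the fixed cameras measure the tang's apparent width to find its yaw.

```bash
python3 -m jog '[{"x":0,"y":3.7,"z":-0.9,"spin":0,"fingers":0.7},{"x":0,"y":7.5,"z":-1.8,"spin":0,"fingers":0.7},{"x":0,"y":7.5,"z":-1.8,"spin":0,"fingers":0.7},{"x":0,"y":7.5,"z":-1.8,"spin":0,"fingers":0.7}]'
cat > tw.py <<'E'
from h import *
import sys
s=robot.observe();a=robot.read_camera('scene');b=robot.read_camera('side')
Rm=R.from_euler('xyz',s['tool_rot']).as_matrix();print(s['time'],s['tool_pos'].round(4),'jaw yaw',np.degrees(np.arctan2(Rm[1,2],Rm[0,2])).round(1))
c=s['tool_pos']-[0,0,.1592]+Rm@[0,-.0024,0]-[0,0,.038]
for n,p in(('scene',a),('side',b)):
    bg=cv2.imread(f'pics/{n}0.png')[...,::-1].astype(int)
    out=[]
    D=cv2.GaussianBlur(np.abs(p['color'].astype(float)-bg).sum(2),(0,0),.7)
    for h in(.022,.03,.038):
        u=proj(p,c-[0,0,h]);m=P(p)@np.r_[c-[0,0,h],1]
        r=int(round(u[1]));xs=np.arange(int(u[0])-22,int(u[0])+23);d=D[r,xs]
        k=np.argmax(d[14:31])+14;t=np.median(np.sort(d[15:30])[-5:])/2
        i=k
        while d[i]>t:i-=1
        j=k
        while d[j]>t:j+=1
        L=xs[i]+(t-d[i])/(d[i+1]-d[i]);Rr=xs[j]-(t-d[j])/(d[j-1]-d[j])
        out.append((round((Rr-L)*m[2]/p['mtx'][0,0]*1000,1),round((L+Rr)/2-u[0],1)))
    print(n,out)
np.savez(f'pics/t{s["time"]:.2f}.npz',a=a['color'],b=b['color'],c=c)
E
python3 tw.py
```

```text
time: 7.6
tool_pos: [0.4736, -0.0934, 0.3753]
tool_rot: [-1.536, 1.569, -0.245]
contact_force: [0.7, 0.4, -2.3]
opening: 0.0367
7.6 [ 0.4736 -0.0934  0.3753] jaw yaw 74.0
scene [(np.float64(18.6), np.float64(0.6)), (np.float64(17.4), np.float64(1.2)), (np.float64(17.6), np.float64(0.5))]
side [(np.float64(21.0), np.float64(1.4)), (np.float64(19.3), np.float64(1.4)), (np.float64(16.6), np.float64(1.2))]
```

```bash
for i in 1; do python3 -m jog '[{"x":0,"y":0,"z":0,"spin":-8,"fingers":0.7},{"x":0,"y":0,"z":0,"spin":-8,"fingers":0.7}]' >/dev/null; python3 tw.py
python3 -m jog '[{"x":0,"y":0,"z":0,"spin":-7,"fingers":0.7},{"x":0,"y":0,"z":0,"spin":-7,"fingers":0.7}]'>/dev/null; python3 tw.py
python3 -m jog '[{"x":0,"y":0,"z":0,"spin":-7,"fingers":0.7},{"x":0,"y":0,"z":0,"spin":-7,"fingers":0.7}]'>/dev/null; python3 tw.py
python3 -m jog '[{"x":0,"y":0,"z":0,"spin":-8,"fingers":0.7},{"x":0,"y":0,"z":0,"spin":-8,"fingers":0.7}]'>/dev/null; python3 tw.py
python3 -m jog '[{"x":0,"y":0,"z":0,"spin":-10,"fingers":0.7},{"x":0,"y":0,"z":0,"spin":-10,"fingers":0.7}]'>/dev/null; python3 tw.py
python3 -m jog '[{"x":0,"y":0,"z":0,"spin":-10,"fingers":0.7},{"x":0,"y":0,"z":0,"spin":-10,"fingers":0.7}]'>/dev/null; python3 tw.py; done
```

```text
7.95 [ 0.4737 -0.0933  0.3745] jaw yaw 81.9
scene [(np.float64(17.7), np.float64(0.2)), (np.float64(18.4), np.float64(0.3)), (np.float64(17.2), np.float64(0.3))]
side [(np.float64(21.3), np.float64(1.0)), (np.float64(20.2), np.float64(0.9)), (np.float64(17.1), np.float64(0.7))]
8.3 [ 0.4733 -0.0933  0.3746] jaw yaw 88.8
scene [(np.float64(17.4), np.float64(0.4)), (np.float64(17.4), np.float64(0.1)), (np.float64(16.0), np.float64(0.3))]
side [(np.float64(22.3), np.float64(0.9)), (np.float64(20.2), np.float64(0.9)), (np.float64(17.6), np.float64(0.7))]
8.65 [ 0.4732 -0.0933  0.3747] jaw yaw 95.8
scene [(np.float64(15.4), np.float64(0.2)), (np.float64(14.3), np.float64(0.5)), (np.float64(14.8), np.float64(0.2))]
side [(np.float64(22.6), np.float64(0.8)), (np.float64(20.0), np.float64(0.7)), (np.float64(17.6), np.float64(0.5))]
9.0 [ 0.4731 -0.0933  0.3747] jaw yaw 103.8
scene [(np.float64(15.1), np.float64(0.4)), (np.float64(13.7), np.float64(0.4)), (np.float64(13.9), np.float64(0.2))]
side [(np.float64(22.2), np.float64(0.7)), (np.float64(19.7), np.float64(0.6)), (np.float64(17.6), np.float64(0.4))]
9.35 [ 0.4731 -0.0933  0.3747] jaw yaw 113.8
scene [(np.float64(17.1), np.float64(0.1)), (np.float64(14.7), np.float64(0.9)), (np.float64(15.1), np.float64(0.3))]
side [(np.float64(21.6), np.float64(0.6)), (np.float64(18.3), np.float64(0.4)), (np.float64(16.5), np.float64(0.2))]
9.7 [ 0.4731 -0.0933  0.3747] jaw yaw 123.7
scene [(np.float64(18.7), np.float64(-0.1)), (np.float64(16.3), np.float64(0.6)), (np.float64(16.9), np.float64(0.2))]
side [(np.float64(20.0), np.float64(0.4)), (np.float64(18.2), np.float64(0.3)), (np.float64(15.2), np.float64(0.1))]
```

```bash
python3 - <<'E'
from h import *
from scipy.optimize import minimize
J=np.array([74,81.9,88.8,95.8,103.8,113.8,123.7])
W={'a':[[18.6,17.4,17.6],[17.7,18.4,17.2],[17.4,17.4,16],[15.4,14.3,14.8],[15.1,13.7,13.9],[17.1,14.7,15.1],[18.7,16.3,16.9]],
'b':[[21,19.3,16.6],[21.3,20.2,17.1],[22.3,20.2,17.6],[22.6,20,17.6],[22.2,19.7,17.6],[21.6,18.3,16.5],[20,18.2,15.2]]}
az={}
for k,n in(('a','scene'),('b','side')):
    V=robot.read_camera(n)['view'];C=-V[:3,:3].T@V[:3,3];az[k]=np.degrees(np.arctan2(-.093-C[1],.473-C[0]));print(n,C.round(3),az[k])
def cost(d,ks):
    e=0
    for k in ks:
        t=np.radians(J+d-az[k]);f=np.abs(np.cos(t))+np.abs(np.sin(t));w=np.array(W[k])
        for i in range(3): # scale+offset
            A=np.c_[f,np.ones(7)];c,r,*_=np.linalg.lstsq(A,w[:,i],rcond=None);e+=((A@c-w[:,i])**2).sum()
    return e
D=np.arange(0,90,1)
for ks in('a','b','ab'):
    E=[cost(d,ks) for d in D];o=np.argsort(E)[:6];print(ks,[(D[i],round(E[i],2)) for i in o])
E
```

```text
scene [-0.1   -0.434  0.461] 30.74851654351392
side [ 0.216 -0.757  0.768] 68.8690461260013
a [(np.int64(17), np.float64(6.94)), (np.int64(16), np.float64(6.95)), (np.int64(18), np.float64(7.0)), (np.int64(15), np.float64(7.64)), (np.int64(19), np.float64(7.91)), (np.int64(14), np.float64(9.07))]
b [(np.int64(20), np.float64(1.82)), (np.int64(19), np.float64(1.86)), (np.int64(21), np.float64(1.96)), (np.int64(18), np.float64(2.16)), (np.int64(22), np.float64(2.23)), (np.int64(23), np.float64(2.56))]
ab [(np.int64(18), np.float64(9.16)), (np.int64(17), np.float64(9.73)), (np.int64(19), np.float64(9.76)), (np.int64(16), np.float64(10.71)), (np.int64(20), np.float64(11.6)), (np.int64(15), np.float64(12.67))]
```

```bash
python3 -m jog '[{"x":0,"y":0,"z":0,"spin":10,"fingers":0.7},{"x":0,"y":0,"z":0,"spin":20,"fingers":0.7},{"x":0,"y":0,"z":0,"spin":29,"fingers":0.7},{"x":0,"y":0,"z":0,"spin":29,"fingers":0.7},{"x":0,"y":0,"z":0,"spin":29,"fingers":0.7}]' ; python3 tw.py
python3 - <<'E'
from h import *
a=robot.read_camera('scene');b=robot.read_camera('side')
# columns-only solve for mouth with z=.062, removing held-stake offsets
M=[P(a),P(b)]
for ua,ub in((290.8,250.6),(290.8-.25,250.6-.5)):
    A=np.array([u*m[2]-m[0] for m,u in zip(M,(ua,ub))]);print('cols',np.linalg.solve(A[:,:2],-A[:,3]-A[:,2]*.062))
s=robot.observe();Rm=R.from_euler('xyz',s['tool_rot']).as_matrix();c=s['tool_pos']-[0,0,.1592]+Rm@[0,-.0024,0]-[0,0,.088]
print('tip model',c,proj(a,c),proj(b,c))
ims=[]
for q in(a,b):
    u=np.round(proj(q,c)).astype(int);v=u+[0,5];print('crop origin',v-40)
    im=cv2.resize(q['color'][v[1]-40:v[1]+40,v[0]-40:v[0]+40],(400,400),interpolation=cv2.INTER_CUBIC)
    ims.append(im)
cv2.imwrite('pics/above.png',np.hstack(ims)[...,::-1])
E
```

```text
time: 10.52
tool_pos: [0.4731, -0.0933, 0.3747]
tool_rot: [-0.756, 1.571, 0.904]
contact_force: [-0.5, 0.4, -2.9]
opening: 0.0372
10.525 [ 0.4731 -0.0933  0.3747] jaw yaw 95.1
scene [(np.float64(15.9), np.float64(0.0)), (np.float64(14.2), np.float64(0.5)), (np.float64(15.0), np.float64(0.1))]
side [(np.float64(22.6), np.float64(0.8)), (np.float64(20.1), np.float64(0.8)), (np.float64(17.7), np.float64(0.6))]
cols [ 0.47681323 -0.09419163]
cols [ 0.47575881 -0.09425162]
tip model [ 0.47551303 -0.09305983  0.12751916] [289.54525533 209.32790986] [249.12473527 210.00935318]
crop origin [250 174]
crop origin [209 175]
```

View pics/above.png

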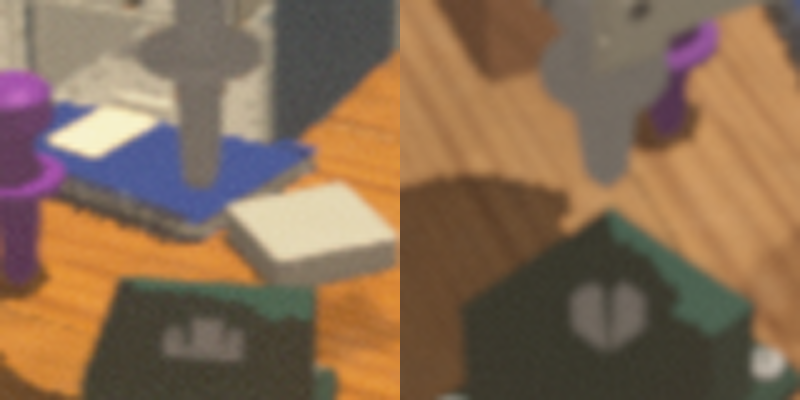

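The crop shows the tang tip at scene (199,185) and side (605,183), directly above the socket at (203,340) and (608,315). Vertical and centred to about 1 mm, so I'll descend with a lighter grip.

```bash
python3 -m jog '[{"x":2.5,"y":0,"z":0,"spin":0.5,"fingers":0.7},{"x":5,"y":0,"z":0,"spin":0.5,"fingers":0.7},{"x":6.5,"y":0,"z":0,"spin":0.5,"fingers":0.7},{"x":7.2,"y":0,"z":0,"spin":0.5,"fingers":0.7},{"x":7.5,"y":0,"z":0,"spin":0.5,"fingers":0.7}]' 15
python3 -m jog '[{"x":0.3,"y":0,"z":0,"spin":0,"fingers":0.7},{"x":0.6,"y":0,"z":0,"spin":0,"fingers":0.7},{"x":0.6,"y":0,"z":0,"spin":0,"fingers":0.7}]'
python3 -m jog '[{"x":0.3,"y":0,"z":0,"spin":0,"fingers":0.7},{"x":0.6,"y":0,"z":0,"spin":0,"fingers":0.7},{"x":0.6,"y":0,"z":0,"spin":0,"fingers":0.7}]'
```

```text
time: 11.35
tool_pos: [0.4733, -0.0933, 0.2997]
tool_rot: [-1.461, 1.571, 0.188]
contact_force: [0.7, 0.6, -1.9]
opening: 0.0375
time: 11.72
tool_pos: [0.4731, -0.0933, 0.2937]
tool_rot: [-0.462, 1.571, 1.186]
contact_force: [-0.6, -0.3, -3.2]
opening: 0.0371
time: 12.1
tool_pos: [0.473, -0.0933, 0.2874]
tool_rot: [1.004, 1.57, 2.653]
contact_force: [0.2, 0.6, -3.2]
opening: 0.0374
```

```bash
python3 -m jog '[{"x":0.2,"y":0,"z":0,"spin":0,"fingers":0.7},{"x":0.2,"y":0,"z":0,"spin":0,"fingers":0.7}]'
python3 -m jog '[{"x":0.2,"y":0,"z":0,"spin":0,"fingers":0.7},{"x":0.2,"y":0,"z":0,"spin":0,"fingers":0.7}]'
python3 -m jog '[{"x":0.2,"y":0,"z":0,"spin":0,"fingers":0.7},{"x":0.2,"y":0,"z":0,"spin":0,"fingers":0.7}]'
```

```text
time: 12.35
tool_pos: [0.4731, -0.0933, 0.2856]
tool_rot: [0.839, 1.571, 2.487]
contact_force: [0.5, 0.4, -2.4]
opening: 0.0372
time: 12.6
tool_pos: [0.4731, -0.0933, 0.2836]
tool_rot: [0.93, 1.571, 2.579]
contact_force: [-0.7, 1.1, -2.6]
opening: 0.0375
time: 12.85
tool_pos: [0.4731, -0.0933, 0.2815]
tool_rot: [0.931, 1.57, 2.579]
contact_force: [0.6, 0.3, -3.2]
opening: 0.0371
```

```bash
python3 -m jog '[{"x":0.15,"y":0,"z":0,"spin":0,"fingers":0.7},{"x":0.15,"y":0,"z":0,"spin":0,"fingers":0.7}]'|grep -v rot
python3 -m jog '[{"x":0.15,"y":0,"z":0,"spin":0,"fingers":0.7},{"x":0.15,"y":0,"z":0,"spin":0,"fingers":0.7}]'|grep -v rot
```

```text
time: 13.1
tool_pos: [0.4731, -0.0933, 0.2801]
contact_force: [-0.1, 0.6, -2.6]
opening: 0.0372
time: 13.35
tool_pos: [0.4731, -0.0932, 0.2786]
contact_force: [-0.1, 0.3, -2.9]
opening: 0.0375
```

```bash
python3 -m jog '[{"x":0.15,"y":0,"z":0,"spin":0,"fingers":0.7},{"x":0.15,"y":0,"z":0,"spin":0,"fingers":0.7}]'|grep -v rot
```

```text
time: 13.6
tool_pos: [0.4731, -0.0933, 0.2771]
contact_force: [0.2, 0.1, -3.3]
opening: 0.0374
```

```bash
python3 -m jog '[{"x":0.1,"y":0,"z":0,"spin":0,"fingers":0.7},{"x":0.1,"y":0,"z":0,"spin":0,"fingers":0.7}]'|grep -v rot

```

```text
time: 13.85
tool_pos: [0.4731, -0.0933, 0.2761]
contact_force: [-0.4, -0.6, -3.0]
opening: 0.0371
```

```bash
python3 -m jog '[{"x":0.1,"y":0,"z":0,"spin":0,"fingers":0.7},{"x":0.1,"y":0,"z":0,"spin":0,"fingers":0.7}]'|grep -v rot
```

```text
time: 14.1
tool_pos: [0.4731, -0.0933, 0.2752]
contact_force: [-0.5, -0.2, -3.2]
opening: 0.0372
```

```bash
python3 -m jog '[{"x":0.1,"y":0,"z":0,"spin":0,"fingers":0.7},{"x":0.1,"y":0,"z":0,"spin":0,"fingers":0.7}]'|grep -v rot
```

```text
time: 14.35
tool_pos: [0.4731, -0.0933, 0.2743]
contact_force: [-2.4, -0.7, -0.3]
opening: 0.0372
```

```bash
python3 -m jog '[{"x":0.1,"y":0,"z":0,"spin":0,"fingers":0.7},{"x":0.1,"y":0,"z":0,"spin":0,"fingers":0.7}]'|grep -v rot
```

```text
time: 14.6
tool_pos: [0.4732, -0.0933, 0.2734]
contact_force: [-1.2, -0.7, 2.3]
opening: 0.0374
```

The tang has begun to wedge: about 5 N of upward reaction, 2.3 N net above its weight. That means the socket just holds it, so I release and retreat.

```bash
python3 -m jog '[{"x":0,"y":0,"z":0,"spin":0,"fingers":0.3},{"x":0,"y":0,"z":0,"spin":0,"fingers":0.3},{"x":0,"y":0,"z":0,"spin":0,"fingers":0.3}]'|grep -v rot
python3 -m jog '[{"x":-2,"y":0,"z":0,"spin":0,"fingers":0.3},{"x":-5,"y":0,"z":0,"spin":0,"fingers":0.3},{"x":-9,"y":0,"z":0,"spin":0,"fingers":0.3},{"x":-12,"y":0,"z":0,"spin":0,"fingers":0.3}]'|grep -v rot
python3 - <<'E'
from h import *
a=robot.read_camera('scene');b=robot.read_camera('side');p=wrist()
ims=[]
for q in(a,b):
    u=np.round(proj(q,(.4758,-.093,.09))).astype(int);print(u)
    ims.append(cv2.resize(q['color'][u[1]-40:u[1]+40,u[0]-40:u[0]+40],(400,400),interpolation=2))
cv2.imwrite('pics/set.png',np.hstack(ims)[...,::-1])
s=robot.observe();print(s['tool_pos'],s['qpos'].round(2));Rm=R.from_euler('xyz',s['tool_rot']).as_matrix();print(Rm.round(3))
print('drift',[(r['conf'],np.round(r['xy'],1)) for q in(a,b) for r in robot.look_for('drift_center',q)])
E
```

```text
time: 14.98
tool_pos: [0.4732, -0.0932, 0.2731]
contact_force: [-0.5, 0.1, -0.5]
opening: 0.0617
time: 15.48
tool_pos: [0.4731, -0.0932, 0.3948]
contact_force: [-0.2, 0.1, -0.2]
opening: 0.0641
[290 227]
[250 225]
[ 0.47328699 -0.09328779  0.39441852] [-0.35  0.27  1.65  0.    1.21 -2.  ]
[[ 0.003 -0.997 -0.078]
 [-0.001 -0.078  0.997]
 [-1.    -0.003 -0.001]]
drift [(0.93, array([374.7, 252.3])), (0.57, array([307. , 283.7]))]
```

View pics/set.png

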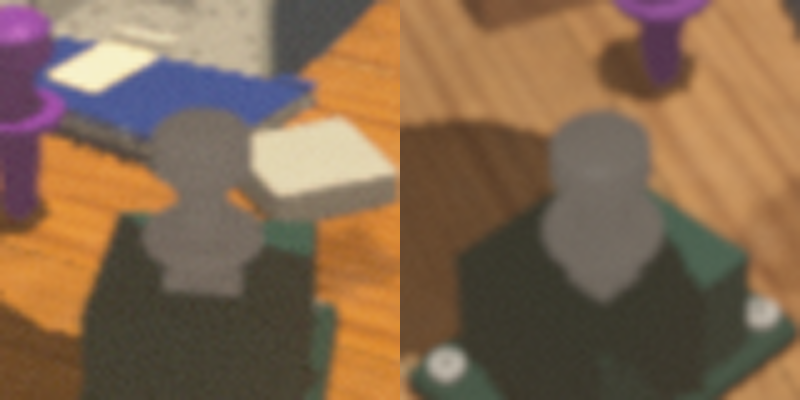

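The crops show the stake standing upright in the socket with its collar clear of the top face. Twelve pictures used, so I'll work from numbers from here. Locating the drift by its columns and red colour.

```bash
cat > red.py <<'E'
from h import *
def blob(p,box=None):
    c=p['color'].astype(int);m=((c[...,0]>70)&(c[...,0]>2.5*c[...,1])&(c[...,0]>2.5*c[...,2])).astype(np.uint8)
    n,l,st,ce=cv2.connectedComponentsWithStats(m);return [(st[i].tolist(),ce[i].round(1).tolist()) for i in np.argsort(-st[1:,4])[:3]+1]
E
python3 - <<'E'
from red import *
a=robot.read_camera('scene');b=robot.read_camera('side');p=wrist()
for q in(a,b,p):print(blob(q))
M=[P(a),P(b)]
for ua,ub in((374,308.4),(374.7,308.4)):
    A=np.array([u*m[2]-m[0] for m,u in zip(M,(ua,ub))]);print('cols',np.linalg.solve(A[:,:2],-A[:,3]-A[:,2]*.055))
s=robot.observe();Rm=R.from_euler('xyz',s['tool_rot']).as_matrix()
g=np.array([.5235,-.2425,.2+robot.pinch_z]);print((Rm.T@(g-s['tool_pos'])*100).round(1))
E
```

```text
[([517, 229, 10, 45, 293], [521.4, 250.7]), ([370, 223, 14, 8, 89], [376.3, 226.3])]
[([447, 349, 14, 27, 123], [453.7, 361.0]), ([448, 366, 1, 1, 1], [448.0, 366.0])]
[([125, 224, 35, 20, 469], [145.3, 234.1]), ([112, 238, 24, 7, 96], [122.9, 241.6]), ([150, 222, 13, 15, 32], [158.2, 227.0])]
cols [ 0.52469451 -0.24312127]
cols [ 0.52385558 -0.24475798]
[  3.3  -3.9 -15.3]
```

```bash
python3 -m jog '[{"x":0,"y":-1,"z":-4,"spin":0,"fingers":0.3},{"x":0,"y":-2,"z":-8,"spin":0,"fingers":0.3},{"x":1.6,"y":-3,"z":-12,"spin":0,"fingers":0.3},{"x":3.3,"y":-3.9,"z":-15.3,"spin":0,"fingers":0.3},{"x":3.3,"y":-3.9,"z":-15.3,"spin":0,"fingers":0.3}]'|grep -v rot
python3 - <<'E'
from red import *
p=wrist();s=robot.observe();print(s['tool_pos'],blob(p))
for z in(.11,.075): print(proj(p,(.5235,-.243,z)).round(1))
print([(r['conf'],np.round(r['xy'],1)) for r in robot.look_for('drift_center',p)])
# red-dominant profile near predicted column
c=p['color'].astype(int);d=c[...,0]-np.maximum(c[...,1],c[...,2])
u=proj(p,(.5235,-.243,.11)).astype(int)
for r in range(u[1]-30,u[1]+31,6):
    x=np.nonzero(d[r,u[0]-50:u[0]+50]>60)[0];print(r,(x.min()+u[0]-50,x.max()+u[0]-50,len(x)) if len(x) else None,c[r,u[0]])
E
```

```text
time: 16.5
tool_pos: [0.5238, -0.2446, 0.3573]
contact_force: [0.3, -0.3, -0.2]
opening: 0.0639
[ 0.52374071 -0.24340441  0.35834185] [([265, 209, 34, 34, 909], [281.4, 225.2]), ([267, 197, 28, 16, 247], [280.5, 203.3])]
[278.7 224.8]
[278.6 213.8]
[(0.82, array([279.8, 214. ]))]
194 (np.int64(228), np.int64(240), 13) [155 119 103]
200 (np.int64(228), np.int64(290), 32) [106  32  26]
206 (np.int64(228), np.int64(294), 41) [104  34  29]
212 (np.int64(241), np.int64(292), 24) [127  41  33]
218 (np.int64(228), np.int64(308), 50) [124  41  33]
224 (np.int64(234), np.int64(327), 94) [122  40  29]
230 (np.int64(264), np.int64(327), 38) [119  34  25]
236 (np.int64(228), np.int64(321), 82) [119  34  26]
242 (np.int64(248), np.int64(327), 70) [138  58  31]
248 (np.int64(228), np.int64(312), 68) [251 185  99]
254 (np.int64(253), np.int64(327), 63) [248 181 104]
```

```bash
python3 -m jog '[{"x":3,"y":-0.1,"z":0.2,"spin":0,"fingers":0.3},{"x":6,"y":-0.1,"z":0.2,"spin":0,"fingers":0.3},{"x":9,"y":-0.1,"z":0.2,"spin":0,"fingers":0.3},{"x":11.9,"y":-0.1,"z":0.2,"spin":0,"fingers":0.3},{"x":11.9,"y":-0.1,"z":0.2,"spin":0,"fingers":0.3}]'|grep -v rot
python3 -m jog '[{"x":0,"y":0,"z":0,"spin":0,"fingers":0.9},{"x":0,"y":0,"z":0,"spin":0,"fingers":0.9},{"x":0,"y":0,"z":0,"spin":0,"fingers":0.9},{"x":0,"y":0,"z":0,"spin":0,"fingers":0.9},{"x":0,"y":0,"z":0,"spin":0,"fingers":0.9}]' 60|grep -v rot
```

```text
time: 17.23
tool_pos: [0.5242, -0.2393, 0.24]
contact_force: [0.8, -0.4, 0.1]
opening: 0.0642
time: 17.85
tool_pos: [0.5249, -0.2408, 0.2417]
contact_force: [-0.4, 0.3, 3.0]
opening: 0.029
```

```bash
python3 -m jog '[{"x":-3,"y":0,"z":0,"spin":0,"fingers":0.9},{"x":-8,"y":0,"z":0,"spin":0,"fingers":0.9},{"x":-13,"y":0,"z":0,"spin":0,"fingers":0.9},{"x":-16,"y":0,"z":0,"spin":0,"fingers":0.9},{"x":-16,"y":0,"z":0,"spin":0,"fingers":0.9}]'|grep -v rot
python3 -m jog '[{"x":0,"y":1,"z":4,"spin":0,"fingers":0.9},{"x":0,"y":2,"z":8,"spin":0,"fingers":0.9},{"x":0,"y":3,"z":12,"spin":0,"fingers":0.9},{"x":0,"y":3.76,"z":15.1,"spin":0,"fingers":0.9},{"x":0,"y":3.76,"z":15.1,"spin":0,"fingers":0.9}]'|grep -v rot
python3 - <<'E'
from red import *
a=robot.read_camera('scene');b=robot.read_camera('side');s=robot.observe()
print(s['tool_pos'],s['contact_force'],s['opening'])
c=s['tool_pos']-[0,0,.24]
# predicted face centre & edges vs white/background diff profile
for n,q in(('scene',a),('side',b)):
    bg=cv2.imread(f'pics/{n}0.png')[...,::-1].astype(float);D=np.abs(q['color']-bg).sum(2)
    for h in(.012,.03):
        u=proj(q,c+[0,0,h]);r=int(u[1]);x=np.arange(int(u[0])-22,int(u[0])+23);print(n,h,u.round(1),D[r,x].astype(int).tolist())
E
```

```text
time: 18.48
tool_pos: [0.5249, -0.2408, 0.4033]
contact_force: [-0.2, -0.7, -2.5]
opening: 0.0291
time: 19.1
tool_pos: [0.4746, -0.0913, 0.3994]
contact_force: [0.4, -1.0, -2.0]
opening: 0.0287
[ 0.47549868 -0.09315783  0.39997962] [-0.14578334 -0.17655777 -1.53259783] 0.029326248641663465
scene 0.012 [289.3 187.2] [19, 14, 23, 31, 25, 28, 20, 21, 31, 21, 2, 5, 49, 59, 45, 20, 9, 5, 13, 22, 12, 1, 43, 65, 79, 80, 93, 96, 85, 76, 65, 14, 15, 21, 21, 23, 20, 16, 16, 10, 11, 14, 9, 3, 13]
scene 0.03 [289.2 177.8] [15, 22, 20, 20, 28, 19, 14, 23, 12, 18, 7, 22, 55, 76, 82, 78, 77, 73, 93, 110, 104, 97, 95, 105, 88, 91, 60, 54, 40, 37, 72, 49, 2, 31, 21, 18, 18, 1, 10, 6, 3, 3, 5, 16, 4]
side 0.012 [248.7 191.4] [2, 4, 3, 1, 1, 4, 2, 2, 4, 2, 1, 6, 27, 51, 65, 73, 78, 76, 78, 77, 78, 76, 81, 82, 84, 84, 84, 78, 76, 78, 79, 75, 103, 83, 24, 3, 5, 8, 8, 5, 3, 3, 1, 2, 1]
side 0.03 [248.5 183.5] [4, 4, 2, 4, 8, 6, 9, 4, 6, 6, 8, 17, 58, 98, 109, 98, 59, 34, 39, 58, 72, 90, 103, 95, 95, 88, 78, 75, 68, 96, 140, 158, 144, 96, 22, 4, 7, 8, 8, 6, 4, 4, 3, 2, 3]
```

```bash
python3 -m jog '[{"x":1.2,"y":0,"z":0,"spin":0,"fingers":0.9},{"x":2.4,"y":0,"z":0,"spin":0,"fingers":0.9},{"x":2.8,"y":0,"z":0,"spin":0,"fingers":0.9},{"x":2.8,"y":0,"z":0,"spin":0,"fingers":0.9}]'|grep -v rot
```

```text
time: 19.7
tool_pos: [0.4755, -0.0933, 0.3727]
contact_force: [-0.2, 0.2, -1.1]
opening: 0.0292
```

```bash
python3 -m jog '[{"x":0.1,"y":0,"z":0,"spin":0,"fingers":0.9},{"x":0.2,"y":0,"z":0,"spin":0,"fingers":0.9},{"x":0.2,"y":0,"z":0,"spin":0,"fingers":0.9}]'|grep -v rot
```

```text
time: 20.08
tool_pos: [0.4755, -0.093, 0.3713]
contact_force: [0.4, -0.8, -1.6]
opening: 0.0293
```

```bash
python3 -m jog '[{"x":0.1,"y":0,"z":0,"spin":0,"fingers":0.9},{"x":0.1,"y":0,"z":0,"spin":0,"fingers":0.9}]'|grep -v rot
```

```text
time: 20.32
tool_pos: [0.4755, -0.0931, 0.3702]
contact_force: [0.7, -0.3, -0.9]
opening: 0.0295
```

```bash
python3 -m jog '[{"x":0.1,"y":0,"z":0,"spin":0,"fingers":0.9},{"x":0.1,"y":0,"z":0,"spin":0,"fingers":0.9}]'|grep -v rot
```

```text
time: 20.58
tool_pos: [0.4755, -0.0931, 0.3691]
contact_force: [0.5, 0.2, -2.0]
opening: 0.0291
```

```bash
python3 -m jog '[{"x":0.1,"y":0,"z":0,"spin":0,"fingers":0.9},{"x":0.1,"y":0,"z":0,"spin":0,"fingers":0.9}]'|grep -v rot
```

```text
time: 20.82
tool_pos: [0.4755, -0.0931, 0.3681]
contact_force: [-0.0, -0.7, -1.2]
opening: 0.0295
```

```bash
python3 -m jog '[{"x":0.05,"y":0,"z":0,"spin":0,"fingers":0.9},{"x":0.05,"y":0,"z":0,"spin":0,"fingers":0.9}]'|grep -v rot
```

```text
time: 21.08
tool_pos: [0.4755, -0.0931, 0.3677]
contact_force: [0.0, -0.5, -1.2]
opening: 0.0294
```

```bash
python3 -m jog '[{"x":0.05,"y":0,"z":0,"spin":0,"fingers":0.9},{"x":0.05,"y":0,"z":0,"spin":0,"fingers":0.9}]'|grep -v rot
```

```text
time: 21.32
tool_pos: [0.4756, -0.0931, 0.3674]
contact_force: [-0.1, 0.6, 0.3]
opening: 0.0294
```

```bash
python3 -m jog '[{"x":0.05,"y":0,"z":0,"spin":0,"fingers":0.9},{"x":0.05,"y":0,"z":0,"spin":0,"fingers":0.9}]'|grep -v rot
```

```text
time: 21.58
tool_pos: [0.4756, -0.0931, 0.3669]
contact_force: [0.1, 0.4, 3.0]
opening: 0.0297
```

Contact at TCP z ≈0.3672, as predicted. Driving in 0.5 mm steps.

```bash
python3 -m jog '[{"x":0.05,"y":0,"z":0,"spin":0,"fingers":0.9},{"x":0.05,"y":0,"z":0,"spin":0,"fingers":0.9}]'|grep -v rot
```

```text
time: 21.82
tool_pos: [0.4756, -0.0931, 0.3665]
contact_force: [-0.6, -0.8, 4.7]
opening: 0.0291
```

```bash
python3 -m jog '[{"x":0.05,"y":0,"z":0,"spin":0,"fingers":0.9},{"x":0.05,"y":0,"z":0,"spin":0,"fingers":0.9}]'|grep -v rot
```

```text
time: 22.08
tool_pos: [0.4756, -0.0932, 0.3661]
contact_force: [-0.4, -1.0, 5.9]
opening: 0.0296
```

```bash
python3 -m jog '[{"x":0.05,"y":0,"z":0,"spin":0,"fingers":0.9},{"x":0.05,"y":0,"z":0,"spin":0,"fingers":0.9}]'|grep -v rot
```

```text
time: 22.32
tool_pos: [0.4756, -0.0932, 0.3658]
contact_force: [-1.0, -0.5, 7.5]
opening: 0.0293
```

```bash
python3 -m jog '[{"x":0.05,"y":0,"z":0,"spin":0,"fingers":0.9},{"x":0.1,"y":0,"z":0,"spin":0,"fingers":0.9},{"x":0.1,"y":0,"z":0,"spin":0,"fingers":0.9}]'|grep -v rot
```

```text
time: 22.7
tool_pos: [0.4757, -0.0933, 0.3652]
contact_force: [-1.4, -1.4, 9.3]
opening: 0.0293
```

```bash
python3 -m jog '[{"x":0.05,"y":0,"z":0,"spin":0,"fingers":0.9},{"x":0.05,"y":0,"z":0,"spin":0,"fingers":0.9}]'|grep -v rot
```

```text
time: 22.95
tool_pos: [0.4757, -0.0933, 0.365]
contact_force: [-1.7, -0.3, 11.3]
opening: 0.0294
```

```bash
python3 -m jog '[{"x":0.05,"y":0,"z":0,"spin":0,"fingers":0.9},{"x":0.05,"y":0,"z":0,"spin":0,"fingers":0.9}]'|grep -v rot
```

```text
time: 23.2
tool_pos: [0.4757, -0.0934, 0.3647]
contact_force: [-1.7, -1.8, 12.5]
opening: 0.0293
```

```bash
python3 -m jog '[{"x":0.05,"y":0,"z":0,"spin":0,"fingers":0.9},{"x":0.05,"y":0,"z":0,"spin":0,"fingers":0.9}]'|grep -v rot
```

```text
time: 23.45
tool_pos: [0.4758, -0.0934, 0.3644]
contact_force: [-2.1, -0.6, 13.3]
opening: 0.0293
```

```bash
python3 -m jog '[{"x":0.05,"y":0,"z":0,"spin":0,"fingers":0.9},{"x":0.05,"y":0,"z":0,"spin":0,"fingers":0.9}]'|grep -v rot
```

```text
time: 23.7
tool_pos: [0.4758, -0.0934, 0.3641]
contact_force: [-2.7, -1.4, 15.6]
opening: 0.0293
```

```bash
python3 -m jog '[{"x":0.05,"y":0,"z":0,"spin":0,"fingers":0.9},{"x":0.05,"y":0,"z":0,"spin":0,"fingers":0.9}]'|grep -v rot
```

```text
time: 23.95
tool_pos: [0.4758, -0.0935, 0.3638]
contact_force: [-2.3, -0.4, 16.6]
opening: 0.029
```

```bash
python3 -m jog '[{"x":0.05,"y":0,"z":0,"spin":0,"fingers":0.9},{"x":0.05,"y":0,"z":0,"spin":0,"fingers":0.9}]'|grep -v rot
```

```text
time: 24.2
tool_pos: [0.4759, -0.0935, 0.3636]
contact_force: [-4.4, -2.4, 18.5]
opening: 0.0292
```

```bash
python3 -m jog '[{"x":0.03,"y":0,"z":0,"spin":0,"fingers":0.9},{"x":0.03,"y":0,"z":0,"spin":0,"fingers":0.9}]'|grep -v rot
```

```text
time: 24.45
tool_pos: [0.4759, -0.0935, 0.3635]
contact_force: [-3.5, -0.7, 20.9]
opening: 0.0293
```

```bash
python3 -m jog '[{"x":0,"y":0,"z":0,"spin":0,"fingers":0.9},{"x":0,"y":0,"z":0,"spin":0,"fingers":0.9}]'|grep -v rot; python3 - <<'E'
from h import *
F=[]
for i in range(6):
    robot.read_camera('side');s=robot.observe();F.append([*s['contact_force'],s['tool_pos'][2]])
print(np.mean(F,0).round(4))
E
```

```text
time: 24.7
tool_pos: [0.4759, -0.0935, 0.3635]
contact_force: [-4.0, -1.5, 19.7]
opening: 0.0292
[-3.2571 -0.9732 20.1893  0.3635]
```

Steady at about 20.2 N on the sensor, or ≈21.5 N with the drift's weight added. Unload, then press again gently to the same command, to check it gives no further.

```bash
python3 -m jog '[{"x":-0.2,"y":0,"z":0,"spin":0,"fingers":0.9},{"x":-0.8,"y":0,"z":0,"spin":0,"fingers":0.9},{"x":-0.8,"y":0,"z":0,"spin":0,"fingers":0.9}]'|grep -v rot
python3 -m jog '[{"x":0.3,"y":0,"z":0,"spin":0,"fingers":0.9},{"x":0.5,"y":0,"z":0,"spin":0,"fingers":0.9},{"x":0.5,"y":0,"z":0,"spin":0,"fingers":0.9}]'|grep -v rot
python3 -m jog '[{"x":0.1,"y":0,"z":0,"spin":0,"fingers":0.9},{"x":0.15,"y":0,"z":0,"spin":0,"fingers":0.9},{"x":0.15,"y":0,"z":0,"spin":0,"fingers":0.9}]'|grep -v rot
```

```text
time: 25.38
tool_pos: [0.4755, -0.093, 0.3687]
contact_force: [0.3, 0.5, -1.9]
opening: 0.029
time: 25.75
tool_pos: [0.4754, -0.093, 0.3639]
contact_force: [-1.6, -0.1, 1.5]
opening: 0.0298
time: 26.12
tool_pos: [0.4754, -0.093, 0.3636]
contact_force: [-3.6, 1.0, 11.8]
opening: 0.0292
```

```bash
python3 -m jog '[{"x":0.05,"y":0,"z":0,"spin":0,"fingers":0.9},{"x":0.08,"y":0,"z":0,"spin":0,"fingers":0.9},{"x":0.08,"y":0,"z":0,"spin":0,"fingers":0.9}]'|grep -v rot
```

```text
time: 26.5
tool_pos: [0.4755, -0.093, 0.3635]
contact_force: [-4.3, 1.8, 16.5]
opening: 0.0293
```

```bash
python3 -m jog '[{"x":0.03,"y":0,"z":0,"spin":0,"fingers":0.9},{"x":0.03,"y":0,"z":0,"spin":0,"fingers":0.9}]'|grep -v rot
```

```text
time: 26.75
tool_pos: [0.4755, -0.093, 0.3635]
contact_force: [-4.9, 2.2, 18.5]
opening: 0.0294
```

It holds at ≈20 N at the same depth (z 0.3635), so there is no further give. I'll lift off and return the drift to its old place.

```bash
python3 -m jog '[{"x":-0.3,"y":0,"z":0,"spin":0,"fingers":0.9},{"x":-1.5,"y":0,"z":0,"spin":0,"fingers":0.9},{"x":-4,"y":0,"z":0,"spin":0,"fingers":0.9},{"x":-4,"y":0,"z":0,"spin":0,"fingers":0.9}]'|grep -v rot
python3 -m jog '[{"x":0,"y":-1,"z":-4,"spin":0,"fingers":0.9},{"x":0,"y":-2,"z":-8,"spin":0,"fingers":0.9},{"x":0,"y":-3,"z":-12,"spin":0,"fingers":0.9},{"x":0,"y":-3.8,"z":-15.1,"spin":0,"fingers":0.9},{"x":0,"y":-3.8,"z":-15.1,"spin":0,"fingers":0.9}]'|grep -v rot
python3 -m jog '[{"x":4,"y":0,"z":0,"spin":0,"fingers":0.9},{"x":8,"y":0,"z":0,"spin":0,"fingers":0.9},{"x":12,"y":0,"z":0,"spin":0,"fingers":0.9},{"x":15,"y":0,"z":0,"spin":0,"fingers":0.9},{"x":15,"y":0,"z":0,"spin":0,"fingers":0.9}]'
```

```text
time: 27.25
tool_pos: [0.4759, -0.0932, 0.4028]
contact_force: [-0.0, -1.1, -2.4]
opening: 0.0296
time: 27.88
tool_pos: [0.5253, -0.2426, 0.3995]
contact_force: [0.6, 0.5, -2.2]
opening: 0.0288
time: 28.5
tool_pos: [0.5242, -0.2393, 0.2487]
tool_rot: [0.888, 1.564, 2.537]
contact_force: [0.2, -0.4, -1.4]
opening: 0.0293
```

```bash
python3 -m jog '[{"x":0.3,"y":0,"z":0,"spin":0,"fingers":0.9},{"x":0.6,"y":0,"z":0,"spin":0,"fingers":0.9},{"x":0.6,"y":0,"z":0,"spin":0,"fingers":0.9}]'
```

```text
time: 28.88
tool_pos: [0.5253, -0.2407, 0.246]
tool_rot: [-2.111, 1.57, -0.462]
contact_force: [0.1, -0.4, -1.6]
opening: 0.0296
```

```bash
python3 -m jog '[{"x":0.1,"y":0,"z":0,"spin":0,"fingers":0.9},{"x":0.1,"y":0,"z":0,"spin":0,"fingers":0.9}]'|grep -v rot
```

```text
time: 29.12
tool_pos: [0.5252, -0.2407, 0.2444]
contact_force: [0.8, -0.2, -1.1]
opening: 0.0291
```

```bash
python3 -m jog '[{"x":0.1,"y":0,"z":0,"spin":0,"fingers":0.9},{"x":0.1,"y":0,"z":0,"spin":0,"fingers":0.9}]'|grep -v rot
```

```text
time: 29.38
tool_pos: [0.5251, -0.2407, 0.2432]
contact_force: [-0.3, 1.0, -1.6]
opening: 0.029
```

```bash
python3 -m jog '[{"x":0.1,"y":0,"z":0,"spin":0,"fingers":0.9},{"x":0.1,"y":0,"z":0,"spin":0,"fingers":0.9}]'|grep -v rot
```

```text
time: 29.62
tool_pos: [0.5251, -0.2407, 0.2422]
contact_force: [0.3, -0.5, -2.2]
opening: 0.0287
```

```bash
python3 -m jog '[{"x":0.05,"y":0,"z":0,"spin":0,"fingers":0.9},{"x":0.05,"y":0,"z":0,"spin":0,"fingers":0.9}]'|grep -v rot
```

```text
time: 29.88
tool_pos: [0.5252, -0.2407, 0.2417]
contact_force: [0.4, -0.2, -2.1]
opening: 0.0289
```

```bash
python3 -m jog '[{"x":0.05,"y":0,"z":0,"spin":0,"fingers":0.9},{"x":0.05,"y":0,"z":0,"spin":0,"fingers":0.9}]'|grep -v rot
```

```text
time: 30.12
tool_pos: [0.5252, -0.2407, 0.2417]
contact_force: [-1.4, 1.2, 2.8]
opening: 0.0292
```

Bench contact. Release, rise and check everything.

```bash
python3 -m jog '[{"x":0,"y":0,"z":0,"spin":0,"fingers":0.6},{"x":0,"y":0,"z":0,"spin":0,"fingers":0.25},{"x":0,"y":0,"z":0,"spin":0,"fingers":0.25},{"x":0,"y":0,"z":0,"spin":0,"fingers":0.25}]'|grep -v rot
python3 -m jog '[{"x":-2,"y":0,"z":0,"spin":0,"fingers":0.25},{"x":-5,"y":0,"z":0,"spin":0,"fingers":0.25},{"x":-10,"y":0,"z":0,"spin":0,"fingers":0.25},{"x":-15,"y":0,"z":0,"spin":0,"fingers":0.25},{"x":-15,"y":0,"z":0,"spin":0,"fingers":0.25}]'|grep -v rot
python3 - <<'E'
from h import *
a=robot.read_camera('scene');b=robot.read_camera('side')
print([(r['conf'],np.round(r['xy'],1)) for q in(a,b) for r in robot.look_for('drift_center',q)])
cv2.imwrite('pics/end.png',np.hstack([cv2.resize(a['color'][140:320,130:410],(400,257)),cv2.resize(b['color'][110:330,150:390],(400,367))[:257+0]])[...,::-1] if False else np.hstack([a['color'][150:310,130:410],b['color'][150:310,150:400]])[...,::-1])
E
```

```text
time: 30.62
tool_pos: [0.5252, -0.2407, 0.2412]
contact_force: [0.7, -0.0, -0.2]
opening: 0.0622
time: 31.25
tool_pos: [0.5256, -0.2409, 0.3958]
contact_force: [-0.5, 0.2, -0.2]
opening: 0.0688
[(0.62, array([295.8, 261.3])), (0.59, array([374.7, 251.8])), (0.6, array([308.3, 284.4]))]
```

View pics/end.png

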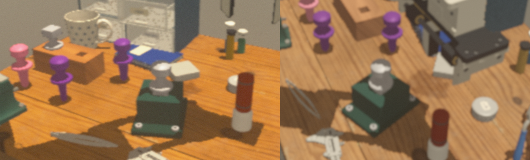

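The picture shows the stake upright in the holder (scene crop (160,75)), the drift upright at (243,100), and the flat stake and look-alikes untouched. Handing in.

```bash
python3 -c "
from cell import robot
print(robot.hand_in())"
```

```text
the job is handed in; nothing more can be done
None
```

The domed stake is out of the rack and driven firmly into the green holder, and the drift is back on the bench. I handed the job in at about 31 s of the 67 s limit; no verdict was reported.

- **Setting:** I turned the stake to the holder's yaw of about 22° and lowered it until the tang began to wedge. I let go at about 5 N of reaction, 2.3 N of it beyond the stake's own weight.
- **Driving:** I pushed the dome with the drift in 0.5 mm steps to a steady 21.5 N or so (highest single reading about 22 N, under the 26 N limit). The stake went down about 3.4 mm.
- **Give check:** A second push to about 20 N stopped at the same depth.
- **Drift:** I stood it back at its old spot, touching down at 3–4 N.

The last picture shows the stake upright in the holder with its collar clear of the top face. The drift is upright, and the flat stake and the look-alikes are where they were. I did not measure the bench block and tin again, but nothing went near them.

- **Position disagreement:** The wrist and fixed cameras disagreed by up to 6 mm on the stake's position in the rack. They differed by about 5 mm on the socket. I used averages, and the fit confirmed them.
- **Side force:** About 3–5 N of sideways force built up at full push.
- **Pictures:** I viewed 13, three over the budget of 10.

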